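# Set and lock a telescoping length stop, then butt a project box against it

## Task

Set up the marking jig: swing the lever of the telescoping stop away from the robot to free it, slide the stop along until its lever is in line with the red flag, and swing the lever back down into the gap between the pegs there so that it is locked. Then slide the blue project box on the jig's board so that it lies flat along the fence with its end butted against the locked stop. Leave the loose things around the jig (black tape, side cutter, masking tape) where they are.

Things in the scene. Friction and masses are not known exactly. Their poses are not given: they have to be found in the camera images.
- jig: Fixed marking jig: plywood board 155 x 550 x 10 mm lying on the bench. Origin on the bench top; y along the stop's pole, x away from the robot (at yaw 0; starts within 0.18 rad of it), z up. Board spans x -105..+50, y -300..+250 mm, top at z 10 mm. The pole's axis is at x 0, z 38 mm, in a channel at y +64..+248 mm (walls x +-13..19 mm, up to z 41 mm; grey end blocks up to z 56 mm).
- fence_face (a point): Point on the fence's foot. The fence is an aluminium bar 14 mm wide, z 10..38 mm over the bench, along jig y -295..+50 mm; its face toward the robot is at jig x +25 mm.
- peg_row (a point): Middle of the row of 7 round-topped steel pegs on the channel wall nearer the robot (jig x -16, y +155 mm; this point is at peg-top height, z 76 mm). Pegs 10 mm thick, 22 mm apart, jig y +221 down to +89 mm. The 6 gaps between them (centres jig y +210, 188, 166, 144, 122, 100 mm) are the lock positions. The round peg tops guide the lever into the nearest gap.
- red_flag: Red plastic flag, 22 x 15 x 26 mm, fixed on the jig board just in front of the pegs (jig x -34 mm), origin under its centre, axes parallel to the jig's. It marks the wanted gap: its centre has the same jig y as the gap's centre. A yellow and a white flag of the same shape mark other gaps; which flag stands where changes (gaps at jig y +210, +122, +100 mm).
- stop_slide (a joint): Slide of the telescoping stop along the jig's -y (m): the lever root and pole are at jig y = 0.210 - value; about 0..0.110; locked gaps at multiples of 0.022. Friction about 2.5 N, stays where left. Starts locked at 0.044.
- stop_lever (a joint): Twist of the stop's pole about the jig's +y axis (rad). 0 = lever leaning 32 degrees from upright toward the robot (jig -x), down between two pegs: locked, the slide is blocked. 1.08 = leaning 30 degrees away from the robot, the hard limit. Above about 0.4 the lever is clear of the pegs and the stop slides. Turning takes about 0.07 N m (under 1 N at the knob); it stays where left.
- lever_root (a point): Point on the pole axis where the lever starts. The lever is a round steel bar 9 mm thick, 115 mm long from here to the knob centre.
- lever_knob (a point): Centre of the black ball knob (22 mm diameter) on the end of the lever; 135 mm above the bench when locked, 153 mm when upright.
- stop_face (a point): Centre of the flat black face of the round stop disc (44 mm diameter) at the end of the pole, 160 mm from the lever toward jig -y; moves with the pole. The project box's end must touch this face.
- enclosure_end (a point): Centre of the project box's end face toward the stop (its +y end).
- elec_tape: Loose roll of black tape, 59 mm across, 19 mm high, behind the jig: leave it. Origin under its centre.
- side_cutter: Loose side cutter with red handles, 48 x 106 x 11 mm, behind the jig: leave it. Origin under its centre.
- masking_roll: Loose roll of masking tape, 104 mm across, 25 mm high, left of the jig: leave it. Origin under its centre.
- enclosure: Blue project box with screwed grey lid, closed, loose on the jig's board: 46 mm (its x) x 130 mm (its y) x 29 mm high, 0.2 to 0.4 kg; origin at the centre of its underside. Starts 42 to 56 mm nearer the robot than the pole's line, on the jig's -y side of the stop, its y axis within 0.22 rad of the jig's y. Flat on the fence its centre is at jig x +2 mm.
There are look-alikes about, which are no part of the job. What is shaped like the enclosure but pink or yellow is not meant.

How it is judged:
By the outcome, as a careful person would: the job done as asked, in the order asked, and still so for the second after the job is handed in, with the robot touching nothing.
It also fails if it takes over 64 s, if anything falls off the work surface, if the arm or the gripper's body presses on something with over 40 N, if the wrist force passes 120 N, or if a joint passes its speed limit or range.

## Robot

A 6-joint arm with a two-finger parallel gripper is mounted at the origin on a cart in front of the work surface, level with it; the furniture and walls round the work are solid. World frame = base frame: x ahead of the robot, y to its left, z up, the work surface at z = 0. Lengths are in mm, angles in rad, forces in N, time in s.
With the tool pointing down it reaches from about 350 to 975 mm from the base axis. Payload 7.1 kg.
Tool frame: the origin (TCP) lies at the very end of the fingers, on their centre line; the grasp point (between the pads) lies 19 mm behind it (ctrl.grasp_offset is the distance from the TCP to the grasp point, in mm); z points along the fingers, y is the line along which they close (so a half turn about z gives the same grasp; the last joint's range is limited). The gripper opens to 88 mm and grips with 3 to 60 N. Pads are 20 mm wide; open, the fingers measure 115 mm over their backs; the gripper's body (75 mm by 178 mm) begins 61 mm behind the grasp point.
Start: joints at [-1.285, 0.423, 1.63, -0, 1.089, -0.019], TCP at [187.582, -596.169, 222.675] pointing down, gripper open.
Joint ranges: [-3, 3], [-0.9, 2.11], [0.09, 2.58], [-1.31, 4.45], [0.11, 2.69], [-2.54, 2.54]. Speed limits (rad/s): [2.39, 2.39, 3.01, 3.14, 3.14, 3.14].

## Interface

Orientations are given as a rotation vector (axis times angle).
In Python, from workcell import ctrl, viewer, ticket, models gives the robot as it stands.
- The arm moves only by the tool play_rows, never from a script. Its arguments are lists of equal length, an entry for each row: "dp": the shift along the world's x, y, z in mm, a list of three; "yaw": the turn about the world's z in degrees. In form: {"dp": [[tx, ty, tz], ...], "yaw": [yaw, ...]}. A call has 1 to 8 rows; each row shifts and turns the commanded pose from where the row before left it; what a row does not reach is not made up. A row lasts 1/12 s, in which the tool goes at most 41.7 mm and 7.16 degrees, less where a joint would pass 70% of its speed; a pose out of reach is approached as far as the arm can. A call is refused whole if a number of a shift passes 41.7 or a number of a turn 7.16, either way. A call with a gripper value outside its range is refused whole. "gripper" is the closure, from 0 (fully open) to 1 (shut), set as the call begins (left out, the last holds). The fingers move at their own pace and stop on an object; the grip force is fixed at half the most. Time passes only in rows, so rows that do not move let the fingers close. It gives the time, the measured TCP pose, the force, the opening and the grip force at its end, in the units of the state.
- ctrl.get_obs(): the state, without advancing time (a new reading comes with each control period).
- viewer.get_image(name): name is "side" or "top" or "wrist"; returns a dict with "pixels" (384x512x3 uint8, red, green, blue), "range_z" (384x512 float32, mm along the optical axis (not along the pixel's ray), 0 where there is no reading), "fx", "fy", "cx", "cy" (pixels), "T" (4x4, takes a point from camera to world coordinates); the wrist camera has in their place "hand_eye" (4x4, takes a point from camera to tool coordinates, whose origin is the TCP and whose axes are the flange's). Camera axes: x right, y up, looking along -z (the intrinsics and any distortion apply to the point x, -y, -z); pixel columns grow to the right and rows downward; lengths in mm; the calibration is good to about 2 mm. The wrist camera is an equidistant fisheye: a pixel r from the principal point sees the ray r / f radians off the axis. A picture is of the moment at which its call begins: read the wrist's pose just before it.
- ticket.close_job(): hands the job in; it is judged then, once.
Trained networks look in a picture, given as the dict that the camera call returned (one of the last four; its "shot" number tells which), for a name from the list of things; names that differ only in an ending like _2 or _b are one class to them, and where a whole thing is asked for, a point or a joint stands for the part that bears it (a point fixed in the world has none). Each returns a list of dicts, best first, with "conf" (0 to 1); they miss things now and then, are a little off and sometimes report something else, mostly with a low value. They report only what shows in the picture. A call takes as long as a camera call. They do not tell look-alikes from the thing itself.
- models.look_for(picture, name): "bbox" ([centre column, centre row, width, height] in pixels, round what is visible of it).
- models.landmark_of(picture, name): "location" ([column, row] in pixels: a listed point, or the origin of a listed thing).
The state is a dict: "t": time; "qpos": joint angles; "qvel": joint speeds; "joint_torque": joint torques, N m; "ee_pos": TCP position; "orientation": TCP orientation; "ft_force": force on the tool from outside, world axes, zero at the start; "moment": the same for the moment, N m; "width": finger opening in mm; "grasp_force": force on a finger pad.
Only numpy, scipy, OpenCV 4.12 (cv2) and the standard library are available. Lean on these libraries where they do the work, as an engineer would, in place of code of your own. Each camera call takes 0.05 s, during which the arm holds its last target. There are 200 camera calls.

## Working session

There is one attempt and no reset: what is moved stays moved. The work goes in short steps, Python scripts to look and compute and a tool call to move; the robot and the scene stay as the last step left them, time stands still between calls to the robot, and variables do not carry over. Pictures are saved under pics/ and viewed, at most 10 in all, crops included, and the job is handed in when it is done.

Besides the shell and the picture viewer there is one more tool, called after "Emit:" as name(argument=value, ...) on one line, values as JSON. play_rows: Moves the arm, as the interface text tells. Its arguments: {"type":"object","properties":{"dp":{"type":"array"},"yaw":{"type":"array"},"gripper":{"type":"number"}},"required":["dp","yaw"]}

```bash
mkdir -p pics; cat > h.py <<'E'
import numpy as np, cv2
from scipy.spatial.transform import Rotation as R
from workcell import ctrl, viewer, ticket, models
def ray(im,u,v):
    return np.array([(u-im['cx'])/im['fx'],-(v-im['cy'])/im['fy'],-1.0])
def p3(im,u,v,z=None):
    T=np.array(im['T']); d=T[:3,:3]@ray(im,u,v); o=T[:3,3]
    if z is not None: return o+d*(z-o[2])/d[2]
    r=im['range_z'][int(round(v)),int(round(u))]
    return o+d*r
def proj(im,p):
    T=np.array(im['T']); q=T[:3,:3].T@(np.array(p)-T[:3,3])
    return im['cx']+im['fx']*q[0]/-q[2], im['cy']-im['fy']*q[1]/-q[2]
def save(im,n,crop=None,s=1):
    a=im['pixels'][:,:,::-1]
    if crop: a=a[crop[1]:crop[3],crop[0]:crop[2]]
    cv2.imwrite('pics/'+n,cv2.resize(a,None,fx=s,fy=s))
E
python3 - <<'E'
from h import *
ims={n:viewer.get_image(n) for n in('top','side')}
a=np.hstack([ims[n]['pixels'] for n in ims]) 
cv2.imwrite('pics/a.png',cv2.resize(np.vstack([ims['top']['pixels'],ims['side']['pixels']])[:,:,::-1],None,fx=0.78,fy=0.78))
for n in ims:
  im=ims[n]; print(n,im['fx'],[k for k in im], np.round(im['T'],2).tolist())
  for k in ['jig','fence_face','peg_row','red_flag','lever_root','lever_knob','stop_face','enclosure_end','enclosure','elec_tape','side_cutter','masking_roll']:
    for d in models.landmark_of(im,k)[:3]:
      u,v=d['location']
      try: p=np.round(p3(im,u,v))
      except Exception as e: p=e
      print(k,round(d['conf'],2),np.round(d['location']),p)
print(ctrl.get_obs()['t'])
E
```

```text
top 490.52276073818024 ['pixels', 'range_z', 'fx', 'fy', 'cx', 'cy', 'T', 'shot'] [[0.07, 0.95, -0.31, 14.32], [-1.0, 0.07, -0.03, -13.07], [-0.01, 0.31, 0.95, 1879.79], [0.0, 0.0, 0.0, 1.0]]
jig 0.85 [255. 200.] [560.  49.  17.]
fence_face 0.64 [286. 194.] [595. -75.  13.]
peg_row 0.68 [220. 194.] [564. 186.  49.]
peg_row 0.51 [309. 214.] [ 512. -166.   40.]
red_flag 0.47 [296. 215.] [ 504. -114.   43.]
red_flag 0.37 [229. 211.] [511. 148.   5.]
lever_root 0.77 [215. 196.] [545. 199.  82.]
lever_knob 0.51 [206. 201.] [543. 242.  14.]
stop_face 0.65 [253. 194.] [573.  55.  57.]
enclosure_end 0.91 [357. 190.] [ 633. -356.    5.]
enclosure_end 0.88 [297. 215.] [ 503. -120.   38.]
enclosure_end 0.56 [366. 244.] [ 411. -385.   34.]
enclosure 0.9 [368. 207.] [ 558. -393.   29.]
enclosure 0.78 [312. 216.] [ 503. -177.   36.]
enclosure 0.65 [347. 247.] [ 396. -317.   31.]
elec_tape 0.7 [319. 154.] [ 773. -198.   21.]
elec_tape 0.27 [258. 198.] [569.  37.   8.]
side_cutter 0.47 [232. 157.] [740. 158.   0.]
masking_roll 0.75 [156. 222.] [446. 429.   2.]
side 437.41055131790876 ['pixels', 'ran
[... 152 characters left out ...]
0]]
jig 0.82 [246. 212.] [567.  41.  11.]
fence_face 0.67 [258. 230.] [589. -74.  14.]
red_flag 0.37 [236. 196.] [543. 108.  37.]
lever_root 0.56 [238. 182.] [559. 195.  44.]
lever_knob 0.53 [220. 156.] [501. 206. 146.]
stop_face 0.53 [244. 203.] [561.  50.  42.]
enclosure_end 0.78 [205. 308.] [ 406. -390.   17.]
enclosure_end 0.76 [233. 234.] [ 507. -120.   39.]
enclosure_end 0.64 [289. 288.] [ 622. -366.   29.]
enclosure 0.67 [199. 296.] [ 392. -357.   29.]
enclosure 0.65 [273. 304.] [ 570. -418.   31.]
enclosure 0.58 [237. 253.] [ 507. -216.   39.]
elec_tape 0.5 [330. 249.] [ 780. -210.   18.]
side_cutter 0.48 [290. 194.] [741. 136.   9.]
masking_roll 0.52 [204. 167.] [448. 380.  22.]
1.3
```

View pics/a.png

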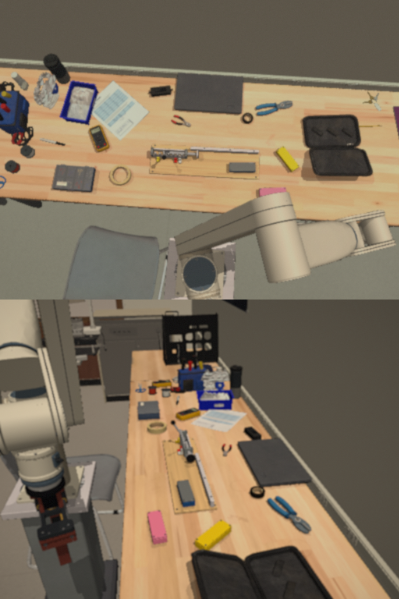

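Blue box: top (312,216) / side (237,253). Look-alikes: yellow (368,207), pink (347,247). Checking with a close crop.

```bash
python3 - <<'E'
from h import *
t=viewer.get_image('top');s=viewer.get_image('side')
a=cv2.resize(t['pixels'][175:235,185:345],(800,300),interpolation=cv2.INTER_CUBIC)
b=cv2.resize(s['pixels'][150:280,195:295],None,fx=2.3,fy=2.3,interpolation=cv2.INTER_CUBIC)
c=np.zeros((600,800,3),np.uint8);c[:300]=a;c[300:300+b.shape[0],:b.shape[1]]=b
cv2.imwrite('pics/b.png',c[:,:,::-1])
o=ctrl.get_obs();print(o['t'],o['orientation'])
w=viewer.get_image('wrist');print(w['fx'],w['cx'],w['cy'],np.round(w['hand_eye'],3).tolist())
E
```

```text
1.4 [3.10515589e+00 4.76892215e-01 2.79919864e-05]
297.3186396354542 255.27637508956482 191.0336185812007 [[-0.0, 0.954, 0.301, 83.341], [1.0, 0.0, 0.001, -0.718], [0.0, 0.301, -0.954, -161.945], [0.0, 0.0, 0.0, 1.0]]
```

View pics/b.png

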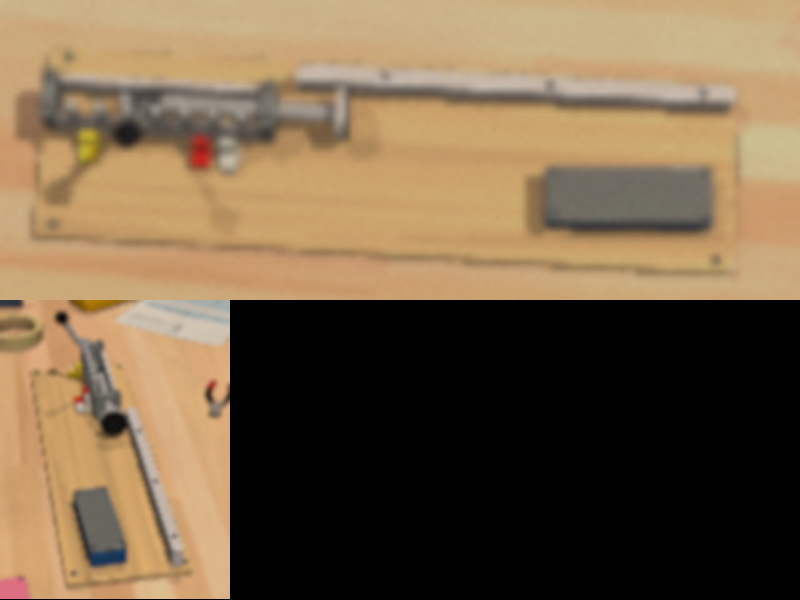

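The crop shows the blue box, and the flags in order of falling jig y: yellow (+210), red (+122), white (+100). The lever starts at the gap between them, so the stop must go to slide 0.088. Next I fit the jig pose.

```bash
cat > jig.py <<'E'
from h import *
from scipy.optimize import least_squares
E
python3 - <<'E'
from h import *
from scipy.optimize import least_squares
t=viewer.get_image('top'); s=viewer.get_image('side')
c=lambda x,y:(185+x/5,175+y/5); d=lambda x,y:(195+x/2.3,150+(y-300)/2.3)
obs=[(t,c(735,272),(-105,-300,10)),(t,c(33,237),(-105,250,10)),(t,c(735,88),(39,-295,38)),(t,c(298,66),(39,50,38)),(t,c(200,140),(-34,122,26)),(t,c(228,142),(-34,100,26)),(t,c(88,133),(-34,210,26)),
(s,d(68,585),(-105,-300,10)),(s,d(32,373),(-105,250,10)),(s,d(188,570),(50,-300,10))]
def w(q,p):
    x,y,a=q; return (x+p[0]*np.cos(a)-p[1]*np.sin(a),y+p[0]*np.sin(a)+p[1]*np.cos(a),p[2])
f=lambda q:np.concatenate([np.subtract(proj(im,w(q,p)),uv) for im,uv,p in obs])
r=least_squares(f,[565,45,0],x_scale=[10,10,.1],loss='soft_l1');print(r.x);print(np.round(r.fun if 0 else f(r.x),1).reshape(-1,2))
q=r.x
for n,p in dict(knob=(-61,166,135),knobup=(0,166,153),knobtgt=(-61,122,135),peg=(-16,155,76),boxgoal=(2,122-160-65,10)).items(): print(n,np.round(w(q,p)))
# box top via depth: points in top image z 36..42
def topmask(im,lo,hi):
    v,u=np.mgrid[0:384,0:512]; r=im['range_z']; T=np.array(im['T'])
    P=np.stack([(u-im['cx'])/im['fx']*r,-(v-im['cy'])/im['fy']*r,-r],-1)@T[:3,:3].T+T[:3,3]
    return P[(P[...,2]>lo)&(P[...,2]<hi)&(r>0)]
for im in(t,s):
    P=topmask(im,30,46); a=-q[2]; D=P[:,:2]-q[:2]; J=np.c_[D[:,0]*np.cos(a)-D[:,1]*np.sin(a),D[:,0]*np.sin(a)+D[:,1]*np.cos(a)]
    J=J[(J[:,0]>-100)&(J[:,0]<10)&(J[:,1]<-60)&(J[:,1]>-300)]
    print(len(J),cv2.minAreaRect(J.astype(np.float32)),J.mean(0))
E
```

```text
[5.65902770e+02 4.13293806e+01 5.99450813e-03]
[[-0.1  0.2]
 [-0.2 -1.8]
 [ 0.4 -0.5]
 [ 0.2 -1.5]
 [ 0.2  1.2]
 [ 0.2  1.1]
 [ 0.3  1.2]
 [-1.3 -0.7]
 [ 0.1 -1.5]
 [ 1.9 -0.2]]
knob [504. 207. 135.]
knobup [565. 207. 153.]
knobtgt [504. 163. 135.]
peg [549. 196.  76.]
boxgoal [569. -62.  10.]
352 ((-52.842193603515625, -212.7152862548828), (46.61829376220703, 130.03799438476562), 3.803065299987793) [ -53.21226657 -211.74767226]
476 ((-54.609519958496094, -214.35220336914062), (47.050559997558594, 134.15525817871094), 3.2257778644561768) [ -55.46292784 -221.30468975]
```

Jig is at about (566, 41) with yaw near 0. Going above the knob.

Emit:
play_rows(dp=[[13, 34, 2], [13, 34, 2], [13, 34, 2], [13, 34, 2], [13, 34, 2], [13, 34, 2], [13, 34, 2], [13, 34, 2]], yaw=[-0.7, -0.7, -0.7, -0.7, -0.7, -0.7, -0.7, -0.7], gripper=0)

```text
t: 2.22
ee_pos: [291.8, -322.6, 238.9]
orientation: [3.125, 0.323, 0.001]
ft_force: [1.0, -0.5, 0.7]
width: 87.6
grasp_force: 0.0
```

Emit:
play_rows(dp=[[13, 34, 0], [13, 34, 0], [13, 34, 0], [13, 34, 0], [13, 34, 0], [13, 34, 0], [13, 34, 0], [13, 34, 0]], yaw=[-0.7, -0.7, -0.7, -0.7, -0.7, -0.7, -0.7, -0.7])

```text
t: 2.88
ee_pos: [396.0, -50.4, 239.1]
orientation: [3.137, 0.171, 0.002]
ft_force: [1.2, -0.2, -0.2]
width: 88.2
grasp_force: 0.0
```

Emit:
play_rows(dp=[[13, 34, 0], [13, 34, 0], [13, 34, 0], [13, 34, 0], [13, 34, 0], [13, 34, 0], [13, 20, 0], [0, 0, 0]], yaw=[-0.7, -0.7, -0.7, -0.7, -0.7, -0.7, -0.7, -0.7])

```text
t: 3.55
ee_pos: [488.9, 175.5, 239.0]
orientation: [-3.14, -0.022, -0.004]
ft_force: [0.6, -0.8, 0.2]
width: 87.6
grasp_force: 0.0
```

```bash
cat >> h.py <<'E'
def wlook():
    o=ctrl.get_obs(); im=viewer.get_image('wrist')
    Rt=R.from_rotvec(o['orientation']).as_matrix(); H=np.array(im['hand_eye'])
    T=np.eye(4);T[:3,:3]=Rt@H[:3,:3];T[:3,3]=Rt@H[:3,3]+np.array(o['ee_pos']); im['T']=T; return im,o
def wp(im,u,v,z=None):
    x,y=u-im['cx'],v-im['cy']; r=np.hypot(x,y); th=r/im['fx']
    s=np.sin(th)/max(r,1e-9); d=np.array([x*s,-y*s,-np.cos(th)]); T=im['T']; D=T[:3,:3]@d; o=T[:3,3]
    if z is not None: return o+D*(z-o[2])/D[2]
    return o+D*im['range_z'][int(round(v)),int(round(u))]/np.cos(th)
E
python3 - <<'E'
from h import *
im,o=wlook(); save(im,'w1.png')
zs=dict(jig=10,fence_face=10,peg_row=76,red_flag=10,lever_root=38,lever_knob=135,stop_face=38,enclosure_end=24,enclosure=10)
for k in zs:
    for d in models.landmark_of(im,k)[:2]: print(k,round(d['conf'],2),np.round(d['location']),np.round(wp(im,*d['location'],zs[k])),np.round(wp(im,*d['location'])))
E
```

```text
jig 0.79 [351. 111.] [564.  50.  10.] [564.  61.  45.]
fence_face 0.9 [429.  99.] [593. -75.  10.] [591. -56.  39.]
peg_row 0.9 [237. 124.] [546. 198.  76.] [546. 198.  76.]
red_flag 0.54 [267. 132.] [531. 162.  10.] [534. 163.  34.]
lever_root 0.85 [227. 111.] [560. 212.  38.] [560. 210.  51.]
lever_knob 0.68 [220. 170.] [508. 209. 135.] [512. 208. 149.]
stop_face 0.72 [357. 113.] [563.  51.  38.] [563.  58.  59.]
enclosure_end 0.76 [444. 158.] [ 509. -104.   24.] [ 508. -105.   22.]
enclosure 0.69 [471. 158.] [ 510. -173.   10.] [ 515. -148.   38.]
enclosure 0.69 [508. 216.] [ 405. -307.   10.] [ 414. -283.   30.]
```

View pics/w1.png

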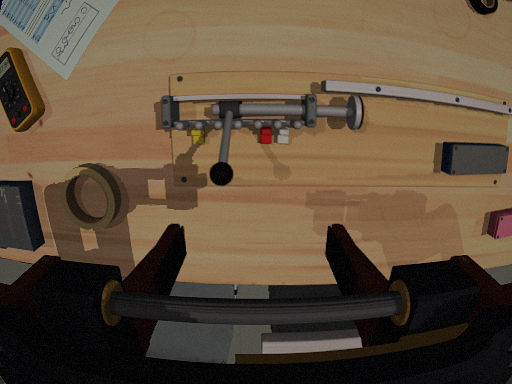

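The picture shows the knob (221,173), yellow/red/white flags at (198,135), (266,134), (282,134), stop face (362,112) and the blue box (475,158). This agrees with the jig fit. Descending over the knob and gripping.

Emit:
play_rows(dp=[[17, 33, -10], [0, 0, -25], [0, 0, -30], [0, 0, -30], [0, 0, -26], [0, 0, 0]], yaw=[0, 0, 0, 0, 0, 0])

```text
t: 4.55
ee_pos: [500.4, 203.3, 113.3]
orientation: [3.139, 0.018, -0.012]
ft_force: [-1.1, -0.2, -0.6]
width: 87.6
grasp_force: 0.0
```

Emit:
play_rows(dp=[[0, 0, 0], [0, 0, 0], [0, 0, 0], [0, 0, 0], [0, 0, 0], [0, 0, 0]], yaw=[0, 0, 0, 0, 0, 0], gripper=1)

```text
t: 5.05
ee_pos: [504.1, 205.0, 118.7]
orientation: [-3.141, -0.018, -0.003]
ft_force: [0.7, -0.3, 0.9]
width: 51.2
grasp_force: 0.0
```

Emit:
play_rows(dp=[[1, 3, -3], [0, 0, 0], [0, 0, 0], [0, 0, 0], [0, 0, 0], [0, 0, 0], [0, 0, 0]], yaw=[0, 0, 0, 0, 0, 0, 0])

```text
t: 5.63
ee_pos: [504.5, 207.8, 114.6]
orientation: [3.141, 0.018, -0.0]
ft_force: [1.1, -1.0, -0.4]
width: 20.3
grasp_force: 30.0
```

Emit:
play_rows(dp=[[8, 4.5, 0], [0, 0, 0]], yaw=[0, 0])

```text
t: 5.8
ee_pos: [511.4, 211.2, 115.6]
orientation: [3.139, 0.02, -0.006]
ft_force: [-6.9, -9.9, 13.3]
width: 20.4
grasp_force: 30.0
```

I put the z shift in the y slot; correcting that and continuing the arc.

Emit:
play_rows(dp=[[1, -4.5, 5], [7, 0, 3.5], [17, 0, 6], [18, 0, 3], [18, 0, 0], [18, 0, -3], [13, 0, -4], [0, 0, 0]], yaw=[0, 0, 0, 0, 0, 0, 0, 0])

```text
t: 6.47
ee_pos: [606.3, 208.2, 124.4]
orientation: [-3.141, -0.017, -0.0]
ft_force: [-0.3, 3.3, 1.1]
width: 20.4
grasp_force: 30.0
```

Emit:
play_rows(dp=[[0, -10, 0], [0, -12, 0], [0, -12, 0], [0, -10, 0], [0, 0, 0], [0, 0, 0]], yaw=[0, 0, 0, 0, 0, 0])

```text
t: 6.97
ee_pos: [604.3, 162.1, 125.5]
orientation: [3.14, 0.017, -0.0]
ft_force: [0.5, -3.0, 0.9]
width: 20.5
grasp_force: 30.0
```

```bash
python3 - <<'E'
from h import *
im,o=wlook();print(o['t'],o['ee_pos'],o['ft_force'])
zs=dict(peg_row=76,red_flag=10,lever_root=38,stop_face=38)
for k in zs:
    for d in models.landmark_of(im,k)[:1]: print(k,round(d['conf'],2),np.round(d['location']),np.round(wp(im,*d['location'],zs[k])))
im=viewer.get_image('top')
for k in zs:
    for d in models.landmark_of(im,k)[:1]: print(k,round(d['conf'],2),np.round(d['location']),np.round(p3(im,*d['location'],zs[k])))
E
```

```text
6.9667 [604.34134637 162.10861311 125.4880313 ] [ 0.53046938 -2.98581912  0.89493727]
peg_row 0.8 [212. 275.] [546. 199.  76.]
lever_root 0.58 [254. 240.] [560. 164.  38.]
stop_face 0.9 [411. 232.] [566.   2.  38.]
stop_face 0.43 [265. 198.] [564.   8.  38.]
```

Emit:
play_rows(dp=[[-13, 0, 4], [-18, 0, 3], [-18, 0, 0], [-18, 0, -3], [-8, 0, -3], [0, 0, 0]], yaw=[0, 0, 0, 0, 0, 0])

```text
t: 7.97
ee_pos: [527.7, 164.0, 126.6]
orientation: [-3.142, -0.019, 0.002]
ft_force: [-2.7, -3.3, 9.3]
width: 20.6
grasp_force: 30.0
```

Emit:
play_rows(dp=[[-9, 0, -3], [-8, 0, -4], [-8, 0, -4.5], [-3, 0, -1.5], [0, 0, 0], [0, 0, 0]], yaw=[0, 0, 0, 0, 0, 0])

```text
t: 8.47
ee_pos: [501.5, 164.0, 113.3]
orientation: [-3.141, -0.018, 0.001]
ft_force: [-2.6, -1.0, 5.0]
width: 20.3
grasp_force: 30.0
```

Emit:
play_rows(dp=[[0, 0, 0], [0, 0, 0], [0, 0, 0], [0, 0, 0], [0, 0, 25], [0, 0, 40], [0, 0, 40], [0, 0, 10]], yaw=[0, 0, 0, 0, 0, 0, 0, 0], gripper=0)

```text
t: 9.13
ee_pos: [504.6, 164.8, 233.8]
orientation: [-3.139, -0.018, -0.013]
ft_force: [1.4, 0.3, 0.1]
width: 70.4
grasp_force: 0.0
```

Emit:
play_rows(dp=[[-12, -40, 0], [-12, -40, 0], [-12, -40, 0], [-12, -40, 0], [-12, -40, 0], [-10, -40, 0], [0, 0, 0]], yaw=[0, 0, 0, 0, 0, 0, 0])

```text
t: 9.72
ee_pos: [429.9, -80.9, 227.9]
orientation: [3.14, 0.009, -0.001]
ft_force: [0.6, -0.3, 0.3]
width: 87.9
grasp_force: 0.0
```

```bash
python3 - <<'E'
from h import *
im,o=wlook(); save(im,'w2.png');print(o['t'],o['ee_pos'],o['width'])
zs=dict(jig=10,fence_face=10,peg_row=76,red_flag=10,lever_root=38,lever_knob=135,stop_face=38,enclosure_end=24,enclosure=10)
for k in zs:
    for d in models.landmark_of(im,k)[:2]: print(k,round(d['conf'],2),np.round(d['location']),np.round(wp(im,*d['location'],zs[k])))
E
```

```text
9.7167 [429.85954159 -80.93600304 227.94751298] 87.9327079149183
jig 0.78 [160.  66.] [562.  43.  10.]
fence_face 0.89 [253.  41.] [589. -77.  10.]
peg_row 0.8 [35. 88.] [549. 199.  76.]
peg_row 0.58 [186.  58.] [560.  -7.  76.]
red_flag 0.54 [83. 99.] [528. 163.  10.]
lever_root 0.56 [72. 73.] [564. 163.  38.]
lever_root 0.39 [34. 93.] [546. 235.  38.]
lever_knob 0.84 [ 23. 127.] [504. 168. 135.]
stop_face 0.89 [183.  59.] [565.   5.  38.]
enclosure_end 0.97 [447.  36.] [ 626. -348.   24.]
enclosure_end 0.92 [277. 104.] [ 508. -107.   24.]
enclosure 0.79 [326. 100.] [ 516. -171.   10.]
enclosure 0.76 [462.  76.] [ 574. -387.   10.]
```

View pics/w2.png

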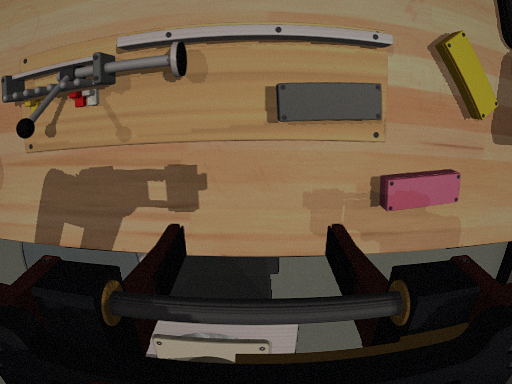

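The lever is down in the gap at the red flag (knob at (23,127)), and the blue box is at (330,102), loose and roughly parallel to the fence. Next I lower the open fingers on the robot side of the box.

Emit:
play_rows(dp=[[5, -30, 0], [5, -30, -10], [3, -30, -30], [0, 0, -36], [0, 0, -36], [0, 0, -36], [0, 0, -30], [0, 0, -20]], yaw=[0, 0, 0, 0, 0, 0, 0, 0])

```text
t: 10.88
ee_pos: [443.5, -164.1, 28.0]
orientation: [-3.14, -0.02, 0.005]
ft_force: [-0.0, 0.0, -0.2]
width: 87.9
grasp_force: 0.0
```

Emit:
play_rows(dp=[[0, 0, -7], [0, 0, 0], [0, 0, 0]], yaw=[-0.5, 0, 0])

```text
t: 11.13
ee_pos: [445.1, -164.9, 24.1]
orientation: [3.142, 0.005, 0.0]
ft_force: [0.1, -0.2, 0.1]
width: 87.7
grasp_force: 0.0
```

Emit:
play_rows(dp=[[12, -7, 0], [12, 0, 0], [8, 0, 0], [8, 0, 0], [8, 0, 0], [8, 0, 0], [8, 0, 0], [8, 0, 0]], yaw=[0, 0, 0, 0, 0, 0, 0, 0])

```text
t: 11.8
ee_pos: [517.2, -171.9, 23.8]
orientation: [-3.141, -0.005, 0.001]
ft_force: [-2.3, -0.1, 2.5]
width: 88.0
grasp_force: 1.3
```

Emit:
play_rows(dp=[[4, 0, 0], [3, 0, 0], [2, 0, 0], [2, 0, 0], [0, 0, 0]], yaw=[0, 0, 0, 0, 0])

```text
t: 12.22
ee_pos: [528.0, -172.1, 23.7]
orientation: [3.142, 0.004, 0.001]
ft_force: [-0.1, 1.1, -1.5]
width: 87.5
grasp_force: 0.1
```

Emit:
play_rows(dp=[[2, 0, 0], [2, 0, 0], [2, 0, 0], [0, 0, 0]], yaw=[0, 0, 0, 0])

```text
t: 12.55
ee_pos: [534.4, -172.2, 23.8]
orientation: [3.141, 0.005, 0.002]
ft_force: [-0.9, 0.2, 0.0]
width: 87.7
grasp_force: 0.0
```

Emit:
play_rows(dp=[[2, 0, 0], [1, 0, 0], [0, 0, 0]], yaw=[0, 0, 0])

```text
t: 12.8
ee_pos: [534.7, -172.0, 23.7]
orientation: [-3.141, -0.005, 0.006]
ft_force: [-5.7, -2.8, 5.3]
width: 87.9
grasp_force: 3.7
```

Box is on the fence (5.7 N). Backing off, closing the fingers, and going round to the box's far end.

Emit:
play_rows(dp=[[-12, 0, 0], [-10, 0, 0], [0, 0, 30], [0, 0, 25], [0, -28, 5], [13, -28, 0], [20, -28, 0], [20, -28, 0]], yaw=[0, 0, 0, 0, 0, 0, 0, 0], gripper=1)

```text
t: 13.47
ee_pos: [568.0, -285.4, 84.5]
orientation: [3.141, 0.004, 0.001]
ft_force: [-0.1, 0.7, -0.1]
width: 38.0
grasp_force: 0.0
```

```bash
python3 - <<'E'
from h import *
im,o=wlook(); print(o['t'],o['ee_pos'],o['width'])
t=viewer.get_image('top')
for k,z in dict(enclosure_end=24,enclosure=10,fence_face=10,stop_face=38).items():
    for d in models.landmark_of(im,k)[:2]: print(k,round(d['conf'],2),np.round(d['location']),np.round(wp(im,*d['location'],z)))
    for d in models.landmark_of(t,k)[:3]: print(' top',k,round(d['conf'],2),np.round(d['location']),np.round(p3(t,*d['location'],z)))
E
```

```text
13.4667 [ 567.99384047 -285.39662183   84.47795128] 37.95639688648035
enclosure_end 0.63 [346. 133.] [ 628. -354.   24.]
enclosure_end 0.6 [ 62. 204.] [ 568. -104.   24.]
 top enclosure_end 0.72 [364. 244.] [ 412. -381.   24.]
 top enclosure_end 0.71 [359. 190.] [ 630. -360.   24.]
 top enclosure_end 0.48 [318. 156.] [ 760. -193.   24.]
enclosure 0.93 [291. 338.] [ 407. -324.   10.]
enclosure 0.88 [130. 196.] [ 572. -173.   10.]
 top enclosure 0.59 [350. 245.] [ 406. -330.   10.]
 top enclosure 0.54 [368. 205.] [ 571. -398.   10.]
 top enclosure 0.34 [228. 197.] [567. 156.  10.]
fence_face 0.79 [ 47. 174.] [593. -79.  10.]
 top fence_face 0.49 [219. 191.] [588. 195.  10.]
 top stop_face 0.53 [266. 197.] [570.   6.  38.]
```

Emit:
play_rows(dp=[[0, 0, 0], [0, 0, 0], [0, 0, 0], [0, 0, -20], [0, 0, -20], [0, 0, -20], [0, 0, 0], [0, 0, 0]], yaw=[0, 0, 0, 0, 0, 0, 0, 0])

```text
t: 14.63
ee_pos: [566.9, -283.7, 23.0]
orientation: [-3.14, -0.004, 0.003]
ft_force: [-0.0, 0.6, 0.9]
width: 0.4
grasp_force: 0.0
```

Emit:
play_rows(dp=[[0, 12, 0], [0, 12, 0], [0, 8, 0], [0, 8, 0], [0, 8, 0], [0, 8, 0], [0, 8, 0], [0, 8, 0]], yaw=[0, 0, 0, 0, 0, 0, 0, 0])

```text
t: 15.3
ee_pos: [567.9, -211.5, 24.1]
orientation: [3.141, 0.005, 0.001]
ft_force: [0.1, -2.9, 1.5]
width: 0.6
grasp_force: 1.3
```

Emit:
play_rows(dp=[[0, 8, 0], [0, 8, 0], [0, 8, 0], [0, 8, 0], [0, 8, 0], [0, 6, 0], [0, 4, 0], [0, 0, 0]], yaw=[0, 0, 0, 0, 0, 0, 0, 0])

```text
t: 15.97
ee_pos: [567.3, -160.9, 23.6]
orientation: [-3.141, -0.005, 0.001]
ft_force: [-0.6, 1.0, 0.6]
width: 0.6
grasp_force: 0.0
```

Emit:
play_rows(dp=[[0, 5, 0], [0, 4, 0], [0, 4, 0], [0, 3, 0], [0, 0, 0]], yaw=[0, 0, 0, 0, 0])

```text
t: 16.38
ee_pos: [567.4, -145.4, 23.6]
orientation: [-3.141, -0.005, 0.001]
ft_force: [-0.2, -0.3, 0.8]
width: 0.3
grasp_force: 0.0
```

```bash
python3 - <<'E'
from h import *
im,o=wlook(); print(o['t'],o['ee_pos'],o['ft_force']); save(im,'w3.png',(0,100,300,300),2.6)
E
```

```text
16.3833 [ 567.44092565 -145.39453566   23.64466432] [-0.24351614 -0.33939098  0.82698156]
```

View pics/w3.png

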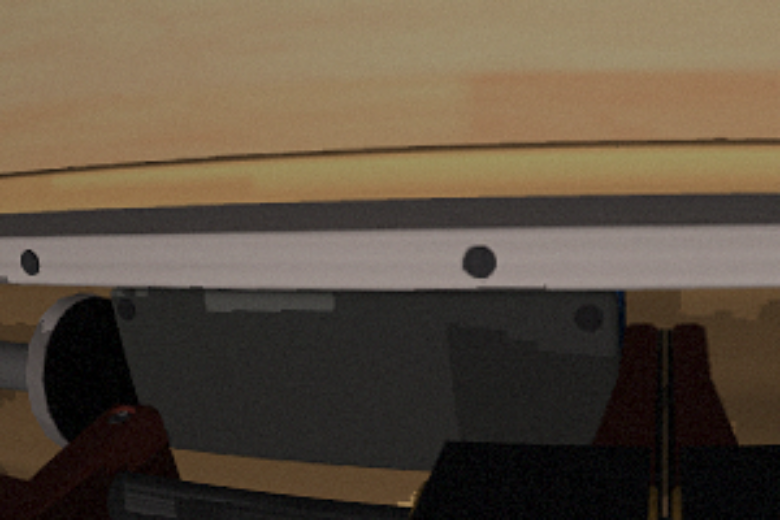

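The box lies along the fence, with its end just short of the black stop face (crop (110,330)). Pushing on gently until it makes contact.

Emit:
play_rows(dp=[[0, 2, 0], [0, 2, 0], [0, 1, 0], [0, 0, 0]], yaw=[0, 0, 0, 0])

```text
t: 16.77
ee_pos: [567.6, -140.9, 23.8]
orientation: [-3.141, -0.005, 0.0]
ft_force: [0.5, -0.7, 0.4]
width: 0.4
grasp_force: 0.0
```

Emit:
play_rows(dp=[[0, 1, 0], [0, 1, 0], [0, 0, 0]], yaw=[0, 0, 0])

```text
t: 17.02
ee_pos: [567.7, -139.0, 23.8]
orientation: [-3.142, -0.004, -0.0]
ft_force: [-0.7, -0.0, -0.4]
width: 0.7
grasp_force: 0.2
```

Emit:
play_rows(dp=[[0, 1, 0], [0, 1, 0], [0, 0, 0]], yaw=[0, 0, 0])

```text
t: 17.27
ee_pos: [567.6, -137.0, 23.8]
orientation: [-3.142, -0.005, 0.0]
ft_force: [-0.3, -0.3, -0.6]
width: 0.3
grasp_force: 0.2
```

Emit:
play_rows(dp=[[0, 1, 0], [0, 1, 0], [0, 0, 0]], yaw=[0, 0, 0])

```text
t: 17.52
ee_pos: [567.6, -134.9, 23.8]
orientation: [-3.142, -0.005, 0.0]
ft_force: [0.0, -0.6, -0.1]
width: 0.3
grasp_force: 0.2
```

Emit:
play_rows(dp=[[0, 1, 0], [0, 1, 0]], yaw=[0, 0])

```text
t: 17.68
ee_pos: [567.8, -133.4, 23.8]
orientation: [3.141, 0.005, 0.001]
ft_force: [-0.7, -3.4, -1.2]
width: 0.3
grasp_force: 1.7
```

```bash
python3 - <<'E'
from h import *
im,o=wlook(); print(o['t'],o['ee_pos'],o['ft_force']); save(im,'w4.png',(0,170,260,300),3)
E
```

```text
17.6833 [ 567.80096382 -133.36196815   23.82987185] [-0.72362805 -3.37890037 -1.16822774]
```

View pics/w4.png

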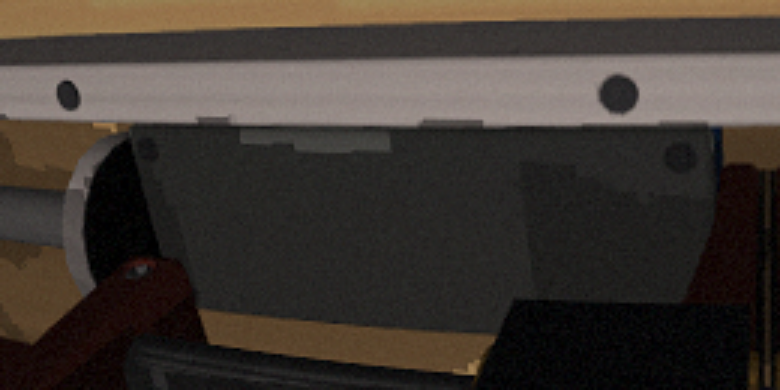

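Still nearly touching; the force is about the same as sliding friction, so I'll keep going in small steps.

Emit:
play_rows(dp=[[0, 1, 0], [0, 1, 0], [0, 0, 0]], yaw=[0, 0, 0])

```text
t: 17.98
ee_pos: [567.8, -132.7, 23.9]
orientation: [3.139, 0.006, 0.001]
ft_force: [-1.5, -11.8, -1.6]
width: 0.4
grasp_force: 5.9
```

Emit:
play_rows(dp=[[0, 1, 0], [0, 1, 0], [0, 0, 0]], yaw=[0, 0, 0])

```text
t: 18.23
ee_pos: [567.9, -132.5, 24.1]
orientation: [3.137, 0.007, 0.002]
ft_force: [-3.2, -20.9, -1.4]
width: 0.4
grasp_force: 10.8
```

Emit:
play_rows(dp=[[0, -3, 0], [0, -5, 0], [0, -15, 0], [0, -10, 15], [0, 0, 40], [-25, 0, 40], [-35, 20, 30], [-35, 30, 10]], yaw=[0, 0, 0, 0, 0, 0, 0, 0])

```text
t: 18.9
ee_pos: [487.9, -121.1, 151.4]
orientation: [3.14, 0.001, 0.011]
ft_force: [0.5, 0.3, 0.2]
width: 0.4
grasp_force: 0.0
```

Emit:
play_rows(dp=[[-30, 30, 0], [0, 30, 0], [0, 0, 0], [0, 0, 0]], yaw=[0, 0, 0, 0], gripper=0)

```text
t: 19.23
ee_pos: [456.3, -58.9, 148.3]
orientation: [-3.142, -0.008, -0.002]
ft_force: [0.4, -0.4, 0.3]
width: 23.8
grasp_force: 0.0
```

```bash
python3 - <<'E'
from h import *
im,o=wlook(); print(o['t'],o['ee_pos'],o['ft_force']); save(im,'w5.png',(0,0,400,200),2)
for k,z in dict(enclosure_end=24,enclosure=10,lever_root=38,stop_face=38,lever_knob=135,red_flag=10).items():
    for d in models.landmark_of(im,k)[:2]: print(k,round(d['conf'],2),np.round(d['location']),np.round(wp(im,*d['location'],z)))
E
```

```text
19.2333 [456.30397074 -58.92314436 148.34111853] [ 0.40743758 -0.38835386  0.31969071]
enclosure_end 0.87 [190.  73.] [567.   5.  24.]
enclosure_end 0.67 [494. 221.] [ 409. -384.   24.]
enclosure 0.97 [507.  96.] [ 576. -386.   10.]
enclosure 0.9 [261.  72.] [568. -63.  10.]
lever_root 0.78 [46. 93.] [564. 168.  38.]
stop_face 0.6 [186.  74.] [565.   5.  38.]
red_flag 0.82 [ 64. 120.] [530. 164.  10.]
red_flag 0.27 [  5. 114.] [548. 270.  10.]
```

View pics/w5.png

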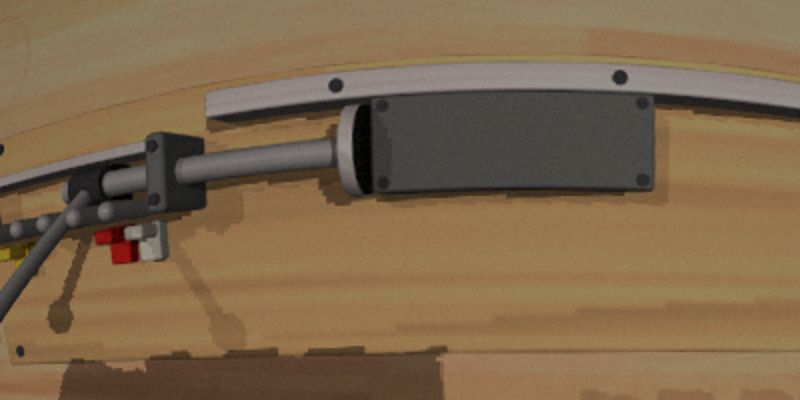

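The box is butted on the stop and on the fence. One light press with open fingers to be sure it sits flat.

Emit:
play_rows(dp=[[5, -2, -30], [5, 0, -30], [5, 0, -30], [5, 0, -30], [0, 0, -4], [0, 0, 0], [0, 0, 0], [0, 0, 0]], yaw=[0, 0, 0, 0, 0, 0, 0, 0])

```text
t: 20.25
ee_pos: [476.9, -61.9, 25.3]
orientation: [3.141, 0.004, 0.003]
ft_force: [-0.8, 0.9, 0.5]
width: 87.7
grasp_force: 0.0
```

Emit:
play_rows(dp=[[15, 0, 0], [15, 0, 0], [12, 0, 0], [8, 0, 0], [3, 0, 0], [2, 0, 0], [0, 0, 0]], yaw=[0, 0, 0, 0, 0, 0, 0])

```text
t: 20.83
ee_pos: [531.2, -61.6, 24.4]
orientation: [3.142, 0.005, 0.001]
ft_force: [0.5, -0.3, -0.3]
width: 88.2
grasp_force: 0.0
```

Emit:
play_rows(dp=[[1, 0, 0], [1, 0, 0], [1, 0, 0], [0, 0, 0]], yaw=[0, 0, 0, 0])

```text
t: 21.17
ee_pos: [533.0, -61.5, 23.6]
orientation: [-3.141, -0.005, 0.004]
ft_force: [-3.4, -0.7, 2.4]
width: 87.6
grasp_force: 1.7
```

Emit:
play_rows(dp=[[1, 0, 0], [1, 0, 0], [0, 0, 0]], yaw=[0, 0, 0])

```text
t: 21.42
ee_pos: [533.1, -61.4, 23.3]
orientation: [-3.141, -0.006, 0.01]
ft_force: [-8.6, -1.5, 6.8]
width: 87.8
grasp_force: 4.4
```

Firm on the fence. Backing away and checking.

Emit:
play_rows(dp=[[-4, 0, 0], [-15, 0, 0], [-25, 0, 0], [-25, 0, 20], [-15, 0, 40], [-10, 0, 40], [0, 0, 30], [0, 0, 0]], yaw=[0, 0, 0, 0, 0, 0, 0, 0])

```text
t: 22.08
ee_pos: [445.9, -62.2, 158.1]
orientation: [3.14, 0.004, 0.017]
ft_force: [1.1, -0.1, 0.3]
width: 87.7
grasp_force: 0.0
```

```bash
python3 - <<'E'
from h import *
im,o=wlook(); print(o['t'],o['ee_pos'],o['ft_force']); save(im,'w6.png',(0,0,400,200),2)
E
```

```text
22.0833 [445.90103496 -62.16106589 158.08166224] [ 1.12500621 -0.11935699  0.34930408]
```

View pics/w6.png

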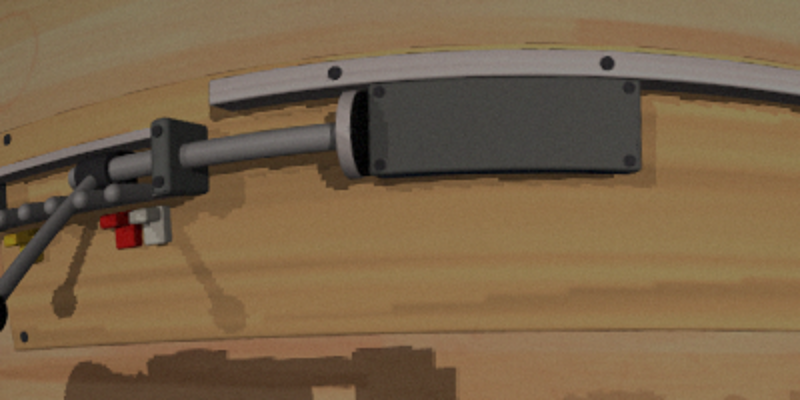

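The box is flat on the fence and against the stop. Two pegs show to the right of the lever, so it is in the +122 gap at the red flag.

```bash
python3 -c "
from h import *
print(ticket.close_job())"
```

```text
the job is handed in; nothing more can be done
None
```

The job is handed in: the stop is locked in the gap at the red flag, and the blue box lies flat along the fence, butted against the stop, with the loose things not touched. It finished at about 22 s of the 64 s limit; no verdict was returned.

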